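Shim the rocking foot of a stirrer stand by feel

ROBOT

A 6-joint arm with a two-finger parallel gripper is mounted at the origin on the work surface. World frame = base frame: x ahead of the robot, y to its left, z up, the work surface at z = 0. Lengths are in m, angles in rad, forces in N, time in s.
With the tool pointing down it reaches from about 0.35 to 0.875 m from the base axis. Payload 4.2 kg.
Tool frame: the origin (TCP) lies between the finger pads; the fingertips stand 17 mm ahead of it and the grasp point (between the pads) lies 2 mm behind it; z points along the fingers, y is the line along which they close (so a half turn about z gives the same grasp; the last joint's range is limited). The gripper opens to 87 mm and grips with 3 to 60 N. Pads are 19 mm wide; open, the fingers measure 117 mm over their backs; the gripper's body (75 mm by 190 mm) begins 51 mm behind the grasp point.
Start: joints at [-0.98, 0.385, 0.008, 0, -1.194, -0.259], TCP at [0.204, -0.591, 0.204] pointing down, gripper open.
Joint ranges: [-3.14, 3.14], [-1.21, 2.06], [-1.07, 1.41], [-3.16, 2.05], [-2.99, -0.16], [-3.1, 3.1]. Speed limits (rad/s): [2.79, 2.79, 3.14, 3.14, 3.14, 3.14].

INTERFACE

Orientations are given as a rotation vector (axis times angle).
In Python, from bench import state, grab_frame, camera_params, hand_in gives the robot as it stands.
- The arm moves only by the tool apply_moves, never from a script. Its argument "commands" is a list that holds one entry, the list of rows, each a list of 7 numbers: the turn, a rotation vector about the tool's x, y, z in rad, then the shift along the tool's x, y, z in mm, then the opening, from -1 (shut) to 1 (fully open). A call has 1 to 12 rows; each row shifts and turns the commanded pose from where the row before left it, along the tool's axes as they then stand; what a row does not reach is not made up. A row lasts 1/12 s, in which the tool goes at most 41.7 mm and 7.16 degrees, less where a joint would pass 70% of its speed; a pose out of reach is approached as far as the arm can. A call with a gripper value outside its range is refused whole. The fingers move at their own pace and stop on an object; "newtons" is the grip in N (left out, the last holds). Time passes only in rows, so rows that do not move let the fingers close. It gives the time, the measured TCP pose, the force, the opening and the grip force at its end, in the units of the state.
- state(): the state, without advancing time (a new reading comes with each control period).
- grab_frame(name): name is "scene" or "side" or "wrist"; returns (picture, depth): 480x640x3 uint8, red, green, blue; 480x640 float32, m along the optical axis (not along the pixel's ray), 0 where there is no reading.
- camera_params(name): a dict with "fx", "fy", "cx", "cy" (pixels), "k1" (the pictures are not rectified: a ray, as slopes to the right and down, at radius r is drawn at 1 + k1 r^2 times it, then the intrinsics apply), "extrinsics" (4x4, takes a point from camera to world coordinates); the wrist camera has in their place "mount" (4x4, takes a point from camera to tool coordinates, whose origin is the TCP and whose axes are the flange's). Camera axes: x right, y down, z forward; pixel columns grow to the right and rows downward; lengths in m; the calibration is good to about 2 mm. A picture is of the moment at which its call begins: read the wrist's pose just before it. camera_params takes no time and is no camera call.
- hand_in(): hands the job in; it is judged then, once.
The state is a dict: "time": time; "joint_positions": joint angles; "joint_velocities": joint speeds; "joint_efforts": joint torques, N m; "ee_pos": TCP position; "ee_rot": TCP orientation; "contact_force": force on the tool from outside, world axes, zero at the start; "torque": the same for the moment, N m; "gripper_width": opening from 0.0 (shut) to 1.0 (fully open); "finger_force": force on a finger pad.
Only numpy, scipy, OpenCV 4.12 (cv2) and the standard library are available. Lean on these libraries where they do the work, as an engineer would, in place of code of your own. Each camera call takes 0.05 s, during which the arm holds its last target. There are 200 camera calls.

TASK

The stirrer stand rocks because the foot at the near left end of its H-shaped base hangs just clear of the bench. Take the tapered shim by its grip block, slide its thin end lightly along the bench, flat and squarely under that foot until you feel it go snug, without forcing it and jacking up the stand, and let go of it. Then press down on the end of the leg above that foot with the fingertips to check that the stand no longer rocks, and leave the shim in place, snug, with everything else on the bench undisturbed.

Things in the scene. Friction and masses are not known exactly. Their poses are not given: they have to be found in the camera images.
- stand: Heavy (8 kg) stirrer stand, fast on the bench: grey H-base. Origin on the bench under the middle of the H; x along its legs, away from the robot, y left. Legs 320 mm long, 36 wide, at y = +130 and -130 mm, underside 30 and top 58 mm up; 26 mm column on a crossbar at x = 60; white motor head x -66..10, y -40..40, from 270 mm up, its shaft down to 150 mm.
- foot_spot (a point): Point on the bench right below the centre of the hanging near left foot (stand x = -140, y = 130 mm, 20 mm in from the leg's end); axes as the stand's. The foot is a flat springy rubber pad 28 mm across that hangs 3.5 to 11.5 mm clear (differs each time) and yields 1 mm for every 20 N. The other three feet stand on the bench.
- press_spot (a point): Centre of the top of the flat bolt head (18 mm across, 3.5 mm proud of the leg) straight above the hanging foot, 61.5 mm above the bench and 20 mm in from the leg's end: press down here to test for rocking.
- frame (a joint): Rocking angle of the stand about the line from its near right to its far left foot: 0 as found, negative when the near left end is pressed down. Unshimmed, some 4 N at press_spot tips it by 0.018 to 0.059 rad, until the foot strikes the bench; it falls back by itself. Shimmed, it gives only by the rubber.
- shim_grip (a point): Centre of the upright grip block of the loose aluminium tapered shim (about 160 g, 150 mm long); x towards its thin tip, y across, z up. Block 36 mm long (x), 18 wide (y: grip it across this), 48 tall from the bench. Blade starts 18 mm ahead, 32 wide, 114 long: 14 mm thick for 14 mm, then its top slopes evenly over 100 mm to 2 mm at the tip, 132 mm ahead.
- shim: The same shim: origin at the middle of its length and width on its flat underside, 57 mm ahead of and 24 mm below shim_grip; x towards the thin tip, whose edge is 75 mm ahead of it. It starts flat on the bench in front of the stand, roughly crosswise, tip to the left.
- beaker: empty glass beaker, 72 mm across, 95 mm tall, standing right of the stand; origin at the centre of its base; not to be disturbed
- sample_pot: squat reddish-brown feed sample pot with a white lid, 60 mm across, 55 mm tall, left of the work; origin at the centre of its base; not to be disturbed
- reagent: amber reagent bottle, 64 mm across, 140 mm tall, left of the stand; origin at the centre of its base; not to be disturbed
- table: The grey laminate bench top, flat and level at z = 0, on which everything stands; origin not used. The held shim is to be slid over it lightly.
Mind the look-alikes: they are no part of the job. What is meant by the shim is not purple, red or turquoise, and is the smaller of those in its own colour.

How it is judged:
By the outcome, as a careful person would: the job done as asked, in the order asked, and still so for the second after the job is handed in, with the robot touching nothing.
It also fails if it takes over 67 s, if anything falls off the work surface, if the arm or the gripper's body presses on something with over 40 N, if the wrist force passes 120 N, or if a joint passes its speed limit or range.

## Working session

There is one attempt and no reset: what is moved stays moved. The work goes in short steps, Python scripts to look and compute and a tool call to move; the robot and the scene stay as the last step left them, time stands still between calls to the robot, and variables do not carry over. Pictures are saved under pics/ and viewed, at most 10 in all, crops included, and the job is handed in when it is done.

Besides the shell and the picture viewer there is one more tool, called after ">>>" by a JSON object that holds its "api" and its "payload", one argument or row to a line. apply_moves: Moves the arm, as the interface text tells. Its arguments: {"type":"object","properties":{"commands":{"type":"array"},"newtons":{"type":"number"}},"required":["commands"]}

```bash
mkdir -p pics; ls
cat > h.py <<'E'
import numpy as np, cv2
from bench import state, grab_frame, camera_params
from scipy.spatial.transform import Rotation as R
def ext(n,s=None):
    p=camera_params(n)
    if n!="wrist": return p,np.array(p["extrinsics"])
    T=np.eye(4);T[:3,:3]=R.from_rotvec(s["ee_rot"]).as_matrix();T[:3,3]=s["ee_pos"]
    return p,T@np.array(p["mount"])
def ray(p,u,v):
    x=(np.asarray(u,float)-p["cx"])/p["fx"];y=(np.asarray(v,float)-p["cy"])/p["fy"]
    a,b=x,y
    for _ in range(10):
        k=1+p["k1"]*(a*a+b*b);a,b=x/k,y/k
    return np.stack([a,b,np.ones_like(a)],-1)
def onz(p,T,u,v,z):
    d=ray(p,u,v)@T[:3,:3].T
    return T[:3,3]+d*((z-T[2,3])/d[...,2])[...,None]
def cloud(p,T,D):
    v,u=np.mgrid[:480,:640]
    P=ray(p,u,v)*D[...,None]
    return P@T[:3,:3].T+T[:3,3]
def proj(p,T,X):
    q=(np.asarray(X)-T[:3,3])@T[:3,:3]
    a=q[:,:2]/q[:,2:];k=1+p["k1"]*(a**2).sum(1,keepdims=True)
    return a*k*[p["fx"],p["fy"]]+[p["cx"],p["cy"]]
E
python3 - <<'E'
from h import *
import pickle
for n in ("scene","side"):
    s=state();I,D=grab_frame(n);p,T=ext(n,s)
    np.savez("d_%s.npz"%n,I=I,D=D)
    cv2.imwrite("pics/%s.png"%n,cv2.resize(I[...,::-1],(800,600)))
    print(n,T.round(3).tolist(),p["fx"],p["k1"])
E
```

```text
pics
scene [[0.51, 0.47, -0.72, 1.557], [0.86, -0.258, 0.44, -0.618], [0.021, -0.844, -0.536, 0.86], [0.0, 0.0, 0.0, 1.0]] 510.7156081010884 -0.05457673739410985
side [[-0.993, -0.052, 0.103, 0.382], [-0.114, 0.568, -0.815, 0.988], [-0.016, -0.822, -0.57, 0.762], [0.0, 0.0, 0.0, 1.0]] 504.20747817806 -0.011240485701771292
```

View pics/scene.png

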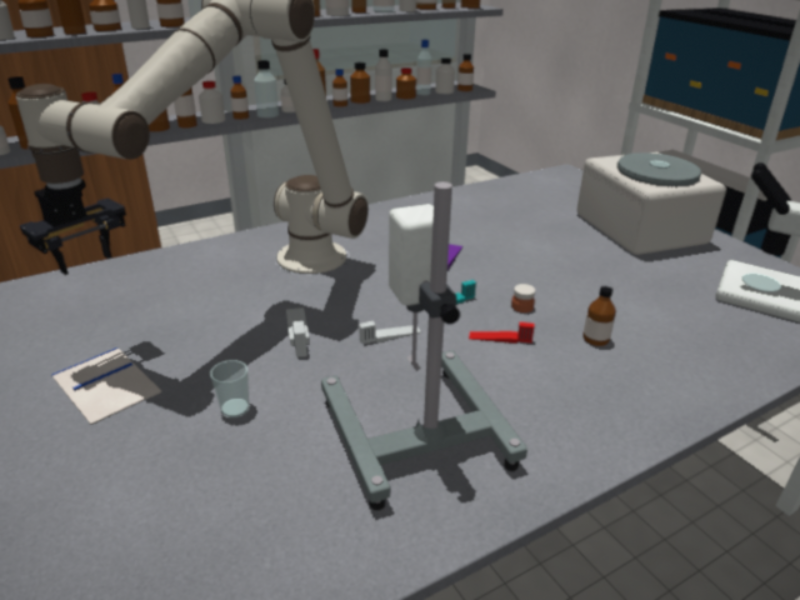

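View pics/side.png

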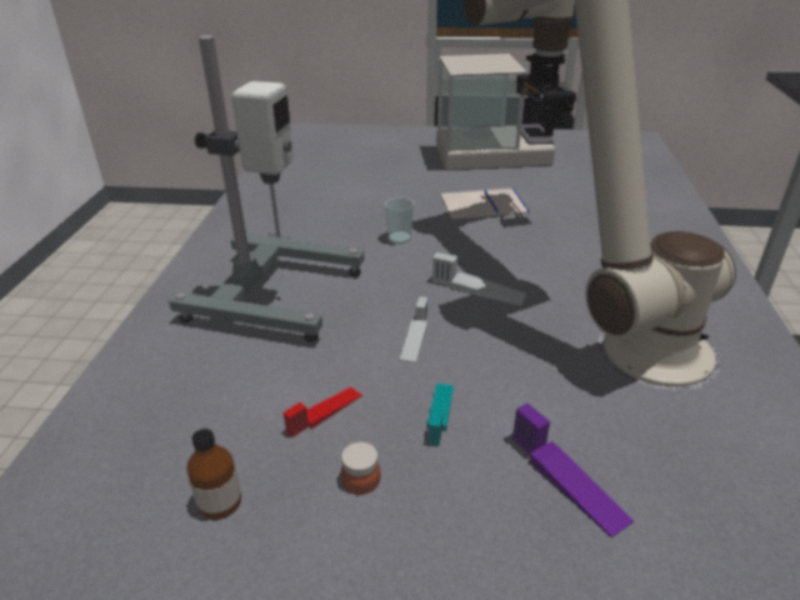

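Scene picture: the stand's near-left leg end is at about (450,360), the hanging foot. The side picture (800 px scale) shows that foot at (312,333).

Shim candidates in the side picture:
- Light grey: block (421,303), tip (410,358).
- Larger dark-grey: block (445,267), tip (525,297).
- Red (295,418), turquoise (433,430) and purple (530,425) are excluded by colour.

The light grey one fits: it is the smaller of the greys, crosswise, with its tip to the left. I'll confirm it in a crop.

Run:
```python
from h import *
I=np.load("d_side.npz")["I"];S=np.load("d_scene.npz")["I"]
a=cv2.resize(I[190:300,230:430,::-1],(800,440),interpolation=cv2.INTER_CUBIC)
cv2.imwrite("pics/c1.png",a)
for n in ("side","scene"):
    z=np.load("d_%s.npz"%n);p,T=ext(n);C=cloud(p,T,z["D"]);D=z["D"]
    ok=(D>0)
    m=ok&(C[...,0]>.3)&(C[...,0]<1.0)&(C[...,1]>-.5)&(C[...,1]<.25)
    print(n,"bench z",np.median(C[m][:,2]))
    # block tops, leg tops
    for lo,hi in((.042,.054),(.054,.066)):
        mm=(m&(C[...,2]>lo)&(C[...,2]<hi)).astype(np.uint8)
        k,L,st,ce=cv2.connectedComponentsWithStats(mm)
        for i in range(1,k):
            if st[i,4]>25:
                P=C[L==i];print(lo,st[i].tolist(),P.mean(0).round(3),cv2.minAreaRect(P[:,:2].astype(np.float32)*1000))
```

```text
side bench z 0.0020036245988450663
0.042 [309, 178, 21, 7, 63] [ 0.538 -0.375  0.047] ((538.436279296875, -379.14703369140625), (61.68543243408203, 28.266010284423828), 2.776139497756958)
0.042 [186, 199, 105, 42, 408] [ 0.743 -0.18   0.048] ((759.03076171875, -174.54832458496094), (315.23638916015625, 147.18617248535156), 38.7734489440918)
0.042 [346, 210, 20, 8, 72] [ 0.419 -0.196  0.048] ((417.2862243652344, -196.92015075683594), (52.32210159301758, 24.470211029052734), 4.651463985443115)
0.042 [333, 238, 9, 11, 72] [ 0.457 -0.051  0.048] ((457.0305480957031, -52.13856506347656), (40.206878662109375, 17.790525436401367), 84.62940979003906)
0.042 [135, 242, 123, 24, 485] [0.793 0.03  0.048] ((805.4658203125, 28.956005096435547), (37.48983383178711, 320.7908630371094), 86.20907592773438)
0.054 [309, 173, 22, 9, 79] [ 0.536 -0.374  0.06 ] ((533.91845703125, -378.5736389160156), (65.34547424316406, 32.42707824707031), 13.518617630004883)
0.054 [135, 188, 156, 74, 2513] [ 0.793 -0.085  0.059] ((779.8981323242188, -114.76449584960938), (300.8909912109375, 318.3335266113281), 80.32325744
[... 1032 characters left out ...]
89062, -104.51535034179688), (268.0009460449219, 76.03559875488281), 61.48691940307617)
0.054 [235, 265, 10, 6, 38] [ 0.441 -0.214  0.06 ] ((440.4920959472656, -213.78225708007812), (26.98565101623535, 13.795814514160156), 52.448184967041016)
0.054 [257, 280, 165, 115, 4021] [ 0.815 -0.132  0.058] ((784.39208984375, -116.37712097167969), (297.9029235839844, 322.87158203125), 80.38227844238281)
0.054 [174, 298, 20, 7, 68] [ 0.512 -0.396  0.06 ] ((514.3975219726562, -395.1112060546875), (46.50071716308594, 16.792621612548828), 80.19767761230469)
0.054 [172, 305, 27, 14, 99] [ 0.565 -0.405  0.06 ] ((560.00341796875, -402.9252624511719), (64.0338134765625, 31.192893981933594), 80.61647033691406)
```

View pics/c1.png

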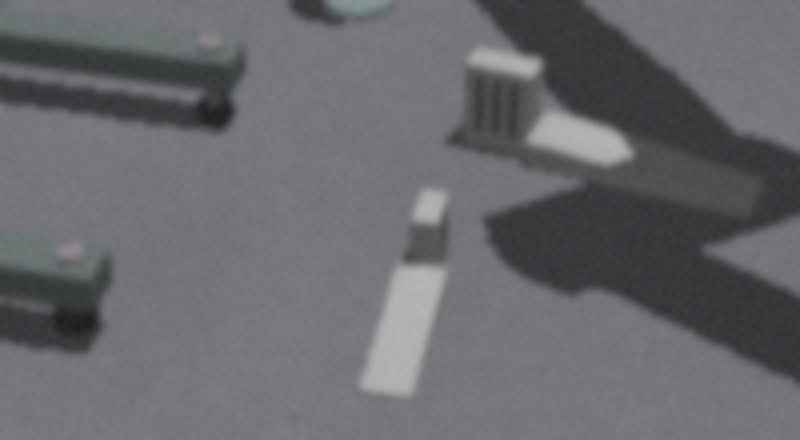

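The crop confirms it: the light grey shim has its block top at crop (430,205) and tip edge at (388,390), and it is clearly smaller than the other grey one. The near-left bolt head is at (70,253).

Run:
```python
from h import *
p,T=ext("side")
f=lambda x,y:(230+x/4-.375,190+y/4-.375)
for nm,c,z in(("tip",(388,391),.001),("tipL",(360,387),.001),("tipR",(415,394),.001),("block",(431,205),.048),("bolt",(70,253),.0615),("boltR",(209,42),.0615)):
    print(nm,onz(p,T,*f(*c),z).round(4))
s=state();print(s["ee_pos"],s["ee_rot"],s["gripper_width"],s["time"])
print(R.from_rotvec(s["ee_rot"]).as_matrix().round(4))
z=np.load("d_side.npz");C=cloud(p,T,z["D"])
# other objects extents near path
m=(z["D"]>0)&(C[...,2]>.01)&(C[...,2]<.03)&(C[...,0]>.35)&(C[...,0]<.7)&(C[...,1]>-.3)&(C[...,1]<.35)
k,L,st,ce=cv2.connectedComponentsWithStats(m.astype(np.uint8))
for i in range(1,k):
    if st[i,4]>20:P=C[L==i];print(P.min(0).round(3),P.max(0).round(3))
```

```text
tip [0.4714 0.0706 0.001 ]
tipL [0.4883 0.0684 0.001 ]
tipR [0.4553 0.0718 0.001 ]
block [ 0.4564 -0.0574  0.048 ]
bolt [0.6661 0.0329 0.0615]
boltR [ 0.6256 -0.2258  0.0615]
[ 0.20342475 -0.59038212  0.20269486] [ 5.18512009e-01 -3.09808225e+00 -2.90660456e-03] 0.9994593205842174 0.1
[[-9.455e-01 -3.256e-01 -7.000e-04]
 [-3.256e-01  9.455e-01  1.800e-03]
 [ 1.000e-04  1.900e-03 -1.000e+00]]
[ 0.61  -0.234  0.01 ] [ 0.636 -0.204  0.027]
[ 0.352 -0.222  0.01 ] [ 0.443 -0.158  0.03 ]
[ 0.445 -0.066  0.01 ] [0.481 0.029 0.029]
[0.653 0.031 0.011] [0.679 0.051 0.024]
[0.582 0.204 0.01 ] [0.656 0.291 0.03 ]
[0.39  0.189 0.01 ] [0.424 0.26  0.025]
[0.401 0.268 0.01 ] [0.419 0.286 0.029]
```

>>> {"api": "apply_moves", "payload": {
  "commands": [
    [[0,0,0,-26,26.5,0,1],[0,0,0,-26,26.5,0,1],[0,0,0,-26,26.5,0,1],[0,0,0,-26,26.5,0,1],[0,0,0,-26,26.5,0,1],[0,0,0,-26,26.5,0,1],[0,0,0,-26,26.5,0,1],[0,0,0,-26,26.5,0,1],[0,0,0,-26,26.5,0,1],[0,0,0,-26,26.5,0,1],[0,0,0,-26,26.5,0,1],[0,0,0,-26,26.5,0,1]]
  ]
}}

```text
time: 1.1
ee_pos: [0.3951, -0.1868, 0.2036]
ee_rot: [-0.519, 3.098, 0.0]
contact_force: [0.7, 0.3, 0.8]
gripper_width: 0.999
finger_force: 0.0
```

>>> {"api": "apply_moves", "payload": {
  "commands": [
    [[0,0,0,-26,26.5,0,1],[0,0,0,-26,26.5,0,1],[0,0,0,-26,26.5,0,1],[0,0,-0.12,-24,25.5,0,1],[0,0,-0.12,0,0,0,1],[0,0,-0.12,0,0,0,1],[0,0,-0.12,0,0,0,1],[0,0,-0.12,0,0,0,1],[0,0,-0.12,0,0,0,1],[0,0,-0.12,0,0,0,1],[0,0,-0.12,0,0,0,1],[0,0,-0.12,0,0,0,1]]
  ]
}}

```text
time: 2.1
ee_pos: [0.4568, -0.0561, 0.2032]
ee_rot: [2.045, -2.384, -0.001]
contact_force: [-0.2, 0.3, 0.0]
gripper_width: 0.998
finger_force: 0.0
```

Run:
```python
from h import *
s=state();I,D=grab_frame("wrist");p,T=ext("wrist",s)
np.savez("d_w1.npz",I=I,D=D,T=T)
cv2.imwrite("pics/w1.png",I[...,::-1])
M=R.from_rotvec(s["ee_rot"]).as_matrix()
print(s["time"],s["ee_pos"],M.round(3).tolist(),np.degrees(np.arctan2(M[1,1],M[0,1])),s["joint_positions"],s["contact_force"])
C=cloud(p,T,D)
m=(D>0)&(C[...,2]>.042)&(C[...,2]<.054)
k,L,st,ce=cv2.connectedComponentsWithStats(m.astype(np.uint8))
for i in range(1,k):
    if st[i,4]>100:P=C[L==i];print(st[i],P.mean(0),cv2.minAreaRect(P[:,:2].astype(np.float32)*1000))
```

```text
2.1 [ 0.45684586 -0.05608201  0.20324761] [[-0.153, -0.988, -0.001], [-0.988, 0.153, 0.0], [0.0, 0.001, -1.0]] 171.22622535344908 [ 2.32222671e-01  1.01821042e-01 -3.75894732e-01 -2.91844218e-04
 -1.09400334e+00 -3.85219820e-01] [-0.17833142  0.30188918  0.00809832]
[  0  11  99  56 618] [ 0.61723683 -0.21536607  0.04865437] ((640.2183227539062, -211.1115264892578), (89.94247436523438, 31.556575775146484), 13.653727531433105)
[305  18  65  14 219] [ 0.42079159 -0.19594661  0.04790365] ((420.5918273925781, -195.96311950683594), (1.827789306640625, 47.76129913330078), 72.16716766357422)
[308 193  23  44 936] [ 0.45544496 -0.05639499  0.04671617] ((455.54022216796875, -55.7027702331543), (36.289730072021484, 17.91804313659668), 83.68329620361328)
[117 322  20  32 257] [0.64531541 0.02860876 0.04816126] ((645.1439208984375, 31.636064529418945), (11.837575912475586, 34.087154388427734), 14.07994270324707)
```

View pics/w1.png

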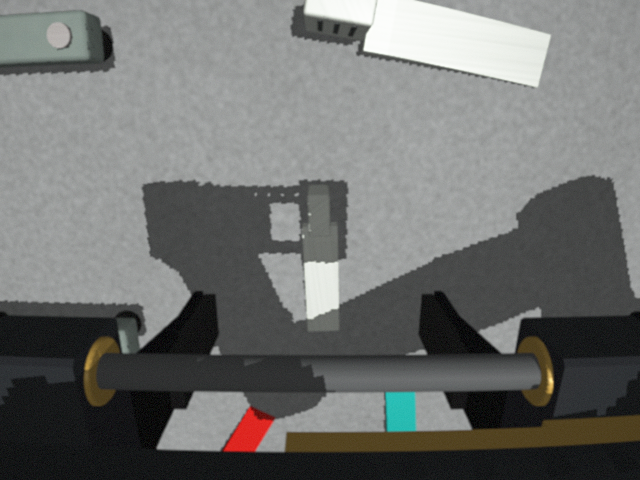

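Wrist view: grip block at (319,208), blade running down to its tip at (322,330), and the stand's right bolt at (60,36). The depth data gives a block centre of (0.4555, -0.056), heading 83.7°, 36x18 mm in size, which matches the description. I'll descend now.

>>> {"api": "apply_moves", "payload": {
  "commands": [
    [[0,0,-0.043,0,1.3,33,1],[0,0,0,0,0,35,1],[0,0,0,0,0,35,1],[0,0,0,0,0,35,1],[0,0,0,0,0,25,1],[0,0,0,0,0,10,1],[0,0,0,0,0,0,1]]
  ]
}}

```text
time: 2.73
ee_pos: [0.4534, -0.0564, 0.0278]
ee_rot: [2.082, -2.345, -0.006]
contact_force: [0.9, -0.0, -0.2]
gripper_width: 1.002
finger_force: 0.0
```

>>> {"api": "apply_moves", "payload": {
  "commands": [
    [[0,0,0,0,0,0,-1],[0,0,0,0,0,0,-1],[0,0,0,0,0,0,-1],[0,0,0,0,0,0,-1],[0,0,0,0,0,0,-1],[0,0,0,0,0,0,-1],[0,0,0,0,0,0,-1],[0,0,0,0,0,0,-1],[0,0,0,0,0,0,-1],[0,0,0,0,0,0,-1],[0,0,0,0,0,0,-1],[0,0,0,0,0,0,-1]]
  ],
  "newtons": 15
}}

```text
time: 3.73
ee_pos: [0.4559, -0.0559, 0.0306]
ee_rot: [2.089, -2.346, -0.0]
contact_force: [0.2, -0.4, 0.2]
gripper_width: 0.172
finger_force: 0.0
```

>>> {"api": "apply_moves", "payload": {
  "commands": [
    [[0,0,0,0,0,0,-1],[0,0,0,0,0,0,-1],[0,0,0,0,0,0,-1]]
  ],
  "newtons": 15
}}

```text
time: 3.98
ee_pos: [0.4559, -0.0559, 0.0306]
ee_rot: [2.089, -2.346, -0.0]
contact_force: [0.5, -0.2, -0.3]
gripper_width: 0.018
finger_force: 0.0
```

Run:
```python
from h import *
s=state();print(s["ee_pos"],s["gripper_width"])
I,_=grab_frame("wrist");J,_=grab_frame("side")
b=cv2.resize(J[180:300,250:410],(640,480),interpolation=cv2.INTER_CUBIC)
cv2.imwrite("pics/x1.png",cv2.resize(np.hstack([I,b])[...,::-1],(800,300)))
```

```text
[ 0.45592489 -0.05590743  0.03062078] 0.01829841903620694
```

View pics/x1.png

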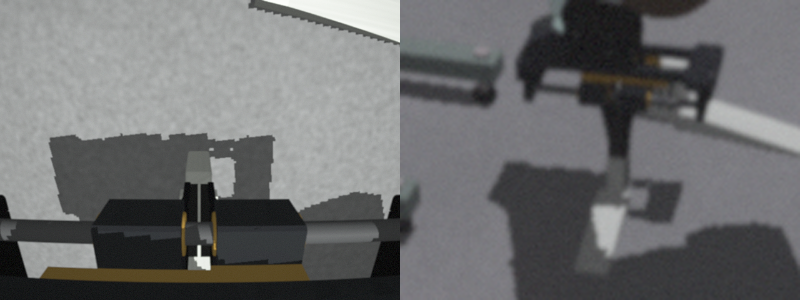

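Run:
```python
from h import *
for n in("wrist","side"):
    s=state();I,D=grab_frame(n);p,T=ext(n,s);C=cloud(p,T,D)
    m=(D>0)&(C[...,2]>.040)&(C[...,2]<.054)&(abs(C[...,0]-.456)<.05)&(abs(C[...,1]+.056)<.07)
    k,L,st,ce=cv2.connectedComponentsWithStats(m.astype(np.uint8))
    for i in range(1,k):
        if st[i,4]>20:P=C[L==i];print(n,st[i],P.mean(0),cv2.minAreaRect(P[:,:2].astype(np.float32)*1000))
    print(proj(p,T,[[.4555,-.056,.03],[.4555,-.056,.048],[.4555,-.056,.014]]))
    if n=="wrist": np.savez("d_w2.npz",I=I,D=D,T=T); cv2.imwrite("pics/w2.png",cv2.resize(I[230:470,200:440,::-1],(600,600)))
print(s["gripper_width"])
```

```text
wrist [ 296  268   46   80 1337] [ 0.45403934 -0.06785842  0.04700318] ((454.8852233886719, -56.04302978515625), (36.19007110595703, 18.454317092895508), 84.73898315429688)
[[317.74241989 295.58133817]
 [317.69247422 313.31181454]
 [317.78019615 282.19013065]]
side [333 239   9  10  51] [ 0.4570877  -0.04262386  0.04694556] ((457.30328369140625, -49.384159088134766), (33.574710845947266, 17.34061622619629), 82.45647430419922)
[[337.61328889 247.08494511]
 [337.68668742 241.21034742]
 [337.54897178 252.22807282]]
0.004664175599013786
```

View pics/w2.png

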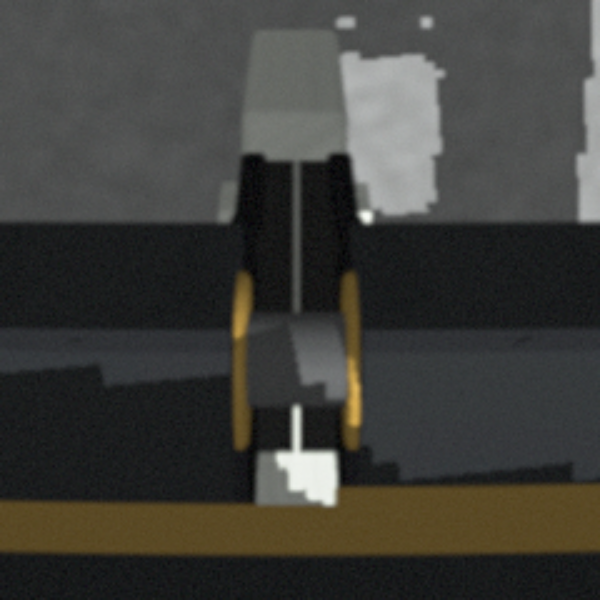

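Run:
```python
from h import *
z=np.load("d_w2.npz");D=z["D"];T=z["T"];p=camera_params("wrist");C=cloud(p,T,D)
np.set_printoptions(linewidth=200,suppress=True)
for v in range(240,440,10):
    print(v,[(int(u),*(C[v,u]*1000).round().astype(int).tolist()) for u in (290,300,308,318,328,336,346)])
```

```text
240 [(290, 468, -75, -1), (300, 463, -74, -1), (308, 459, -74, -1), (318, 453, -74, -1), (328, 448, -73, -1), (336, 444, -72, -1), (346, 439, -71, -2)]
250 [(290, 469, -70, -1), (300, 463, -73, 10), (308, 458, -74, 15), (318, 453, -74, 16), (328, 449, -73, 15), (336, 445, -67, -1), (346, 439, -67, 0)]
260 [(290, 469, -64, -1), (300, 462, -74, 27), (308, 458, -74, 29), (318, 453, -73, 29), (328, 449, -73, 29), (336, 445, -72, 28), (346, 440, -61, -1)]
270 [(290, 470, -59, -1), (300, 461, -74, 40), (308, 458, -74, 42), (318, 453, -74, 43), (328, 449, -73, 42), (336, 446, -72, 41), (346, 440, -55, -1)]
280 [(290, 471, -52, -2), (300, 461, -71, 46), (308, 458, -71, 47), (318, 454, -71, 47), (328, 449, -70, 46), (336, 446, -70, 46), (346, 441, -49, -1)]
290 [(290, 472, -46, -3), (300, 462, -67, 47), (308, 458, -67, 46), (318, 454, -66, 46), (328, 450, -66, 47), (336, 447, -65, 46), (346, 441, -43, -1)]
300 [(290, 473, -40, -3), (300, 461, -67, 57), (308, 458, -65, 54), (318, 455, -62, 47), (328, 450, -66, 56), (336, 447, -66, 58), (346, 442, -38, -1)]
310 [(290, 472, -39, 8), (300, 461, -
[... 1273 characters left out ...]
36), (318, 452, -83, 136), (328, 450, -83, 136), (336, 448, -83, 136), (346, 446, -87, 143)]
400 [(290, 457, -86, 142), (300, 459, -64, 114), (308, 459, -51, 98), (318, 464, 21, 7), (328, 453, -49, 97), (336, 450, -63, 114), (346, 446, -84, 142)]
410 [(290, 458, -83, 142), (300, 460, -60, 114), (308, 460, -47, 98), (318, 465, 28, 7), (328, 453, -45, 97), (336, 450, -60, 115), (346, 447, -82, 142)]
420 [(290, 458, -81, 142), (300, 460, -58, 116), (308, 472, 36, 6), (318, 466, 37, 6), (328, 460, 37, 6), (336, 450, -57, 115), (346, 447, -80, 142)]
430 [(290, 458, -78, 142), (300, 460, -56, 117), (308, 473, 44, 5), (318, 467, 45, 4), (328, 461, 45, 6), (336, 449, -78, 143), (346, 447, -78, 143)]
```

Run:
```python
from h import *
p=camera_params("wrist");M=np.array(p["mount"]);print(M.round(3).tolist())
z=np.load("d_w1.npz");C=cloud(p,M,z["D"])   # tool coords
for v in range(290,440,10):
    print(v,[(u,*(C[v,u]*1000).round().astype(int).tolist()) for u in (185,195,205,212,425,435,445,455)])
p,T=ext("side");I,D=grab_frame("side");C=cloud(p,T,D)
s=state();print(s["ee_pos"],s["joint_positions"])
for v in range(215,262,3): print(v,[(u,*(C[v,u]*1000).round().astype(int).tolist(),I[v,u].sum()) for u in (328,332,336,340,344)])
```

```text
[[0.0, -0.953, -0.303, 0.084], [1.0, 0.0, -0.0, 0.001], [0.0, -0.303, 0.953, -0.18], [0.0, 0.0, 0.0, 1.0]]
290 [(185, -88, -132, 203), (195, -88, -122, 204), (205, -88, -112, 204), (212, -88, -105, 204), (425, -88, 107, 204), (435, -88, 117, 204), (445, -88, 127, 203), (455, -88, 137, 204)]
300 [(185, -100, -134, 205), (195, 11, -49, -27), (205, 10, -46, -24), (212, 8, -43, -22), (425, 9, 45, -23), (435, 9, 49, -24), (445, 11, 52, -27), (455, -99, 139, 204)]
310 [(185, 11, -50, -37), (195, 9, -47, -33), (205, 10, -43, -35), (212, 5, -43, -24), (425, 6, 44, -25), (435, 10, 46, -34), (445, 11, 49, -37), (455, 11, 53, -37)]
320 [(185, 11, -48, -44), (195, 10, -45, -42), (205, 7, -43, -36), (212, 2, -43, -27), (425, 2, 44, -26), (435, 9, 44, -40), (445, 10, 47, -42), (455, 11, 50, -45)]
330 [(185, 9, -47, -49), (195, 8, -44, -46), (205, 3, -43, -37), (212, -1, -42, -29), (425, -2, 44, -28), (435, 5, 44, -41), (445, 10, 45, -49), (455, 10, 49, -49)]
340 [(185, 9, -45, -55), (195, 5, -44, -48), (205, 0, -43, -39), (212, -6, -43, -30), (425, -7, 45, -28), (435, 2, 44, -42), (445, 8, 44, -54
[... 4143 characters left out ...]
-77, 2, np.uint64(208)), (336, 458, -36, 32, np.uint64(261)), (340, 449, -53, 21, np.uint64(204)), (344, 440, -79, 2, np.uint64(284))]
254 [(328, 481, -65, 1, np.uint64(184)), (332, 468, -38, 20, np.uint64(214)), (336, 458, -36, 23, np.uint64(262)), (340, 449, -51, 13, np.uint64(247)), (344, 440, -68, 1, np.uint64(230))]
257 [(328, 480, -52, 0, np.uint64(193)), (332, 468, -32, 15, np.uint64(244)), (336, 458, -37, 12, np.uint64(250)), (340, 448, -34, 15, np.uint64(401)), (344, 439, -61, -4, np.uint64(359))]
260 [(328, 477, -21, 14, np.uint64(242)), (332, 467, -21, 14, np.uint64(262)), (336, 457, -23, 14, np.uint64(251)), (340, 447, -20, 17, np.uint64(262)), (344, 438, -43, 0, np.uint64(370))]
```

The fingers closed just above the block. Both cameras put the real fingertips about 18 mm behind the reported TCP (tips near z=0.049 with TCP at 0.031), not 17 mm ahead as stated. I'll open and go about 35 mm lower, watching the force as I descend.

>>> {"api": "apply_moves", "payload": {
  "commands": [
    [[0,0,0,0,0,-4,1],[0,0,0,0,0,0,1],[0,0,0,0,0,0,1],[0,0,0,0,0,0,1],[0,0,0,0,0,0,1],[0,0,0,0,0,0,1],[0,0,0,0,0,0,1],[0,0,0,0,0,0,1],[0,0,0,0,0,0,1],[0,0,0,0,0,0,1],[0,0,0,0,0,4,1],[0,0,0,0,0,0,1]]
  ]
}}

```text
time: 5.23
ee_pos: [0.4555, -0.0559, 0.03]
ee_rot: [2.088, -2.346, -0.001]
contact_force: [0.1, 0.2, 0.0]
gripper_width: 0.837
finger_force: 0.0
```

Run:
```python
from h import *
s=state();I,D=grab_frame("wrist");p,T=ext("wrist",s);C=cloud(p,T,D);Ct=cloud(p,np.array(p["mount"]),D)
print(s["ee_pos"],s["gripper_width"],s["contact_force"])
m=(D>0)&(Ct[...,2]<0)&(abs(Ct[...,1])>25)&(abs(Ct[...,1])<60)&(Ct[...,0]<14)&(Ct[...,0]>-.014)&(Ct[...,0]<.014)
m=(D>0)&(abs(Ct[...,0])<.014)&(abs(Ct[...,1])>.03)&(abs(Ct[...,1])<.06)&(C[...,2]>.01)
print("finger tool-z max pct",np.percentile(Ct[m][:,2],[50,90,97,99]), m.sum())
m=(D>0)&(C[...,2]>.043)&(C[...,2]<.054)&(abs(C[...,0]-.456)<.02)&(abs(C[...,1]+.056)<.03)
print(cv2.minAreaRect(C[m][:,:2].astype(np.float32)*1000))
```

```text
[ 0.45545701 -0.05594201  0.03004505] 0.8366591296514608 [0.05129983 0.20797194 0.0124536 ]
finger tool-z max pct [-0.06216653 -0.0288062  -0.02137899 -0.01892672] 10472
((455.5707092285156, -55.697265625), (36.39031219482422, 18.068531036376953), 83.23701477050781)
```

>>> {"api": "apply_moves", "payload": {
  "commands": [
    [[0,0,0,0,0,10,1],[0,0,0,0,0,10,1],[0,0,0,0,0,10,1],[0,0,0,0,0,5,1],[0,0,0,0,0,0,1]]
  ]
}}

```text
time: 5.7
ee_pos: [0.4551, -0.0561, -0.0054]
ee_rot: [2.087, -2.345, -0.002]
contact_force: [-0.8, -0.1, -0.7]
gripper_width: 0.999
finger_force: 0.0
```

>>> {"api": "apply_moves", "payload": {
  "commands": [
    [[0,0,0,0,0,0,-1],[0,0,0,0,0,0,-1],[0,0,0,0,0,0,-1],[0,0,0,0,0,0,-1],[0,0,0,0,0,0,-1],[0,0,0,0,0,0,-1],[0,0,0,0,0,0,-1],[0,0,0,0,0,0,-1],[0,0,0,0,0,0,-1],[0,0,0,0,0,0,-1],[0,0,0,0,0,0,-1],[0,0,0,0,0,0,-1]]
  ],
  "newtons": 15
}}

```text
time: 6.7
ee_pos: [0.4561, -0.0559, -0.0043]
ee_rot: [-2.089, 2.346, -0.0]
contact_force: [0.4, -0.1, 0.2]
gripper_width: 0.207
finger_force: 15.0
```

>>> {"api": "apply_moves", "payload": {
  "commands": [
    [[0,0,0,0,0,0,-1],[0,0,0,0,0,0,-1],[0,0,0,0,0,0,-1]]
  ]
}}

```text
time: 6.95
ee_pos: [0.4561, -0.0559, -0.0044]
ee_rot: [-2.089, 2.346, -0.0]
contact_force: [0.6, 0.6, -1.5]
gripper_width: 0.204
finger_force: 15.0
```

Gripped: the opening of 0.205 is about 18 mm, with 15 N held. I'll refine the foot position from the bolt heads in both fixed cameras, and lift meanwhile.

>>> {"api": "apply_moves", "payload": {
  "commands": [
    [[0,0,0,0,0,-8,-1],[0,0,0,0,0,-12,-1],[0,0,0,0,0,0,-1]]
  ]
}}

```text
time: 7.2
ee_pos: [0.4571, -0.0557, 0.0173]
ee_rot: [-2.088, 2.344, -0.003]
contact_force: [0.5, -0.2, -2.2]
gripper_width: 0.202
finger_force: 15.0
```

Run:
```python
from h import *
from scipy.optimize import least_squares
c,sn=np.cos(-.163),np.sin(-.163)
B=np.array([[-.14,.13],[-.14,-.13],[.14,.13],[.14,-.13]])
G=np.array([.782,-.1165])+B@np.array([[c,sn],[-sn,c]])
obs=[]
for n in("side","scene"):
    z=np.load("d_%s.npz"%n);I=z["I"].astype(float);p,T=ext(n)
    px=proj(p,T,np.c_[G,np.full(4,.0615)])
    red=I[...,0]-I[...,1]
    for i,(u,v) in enumerate(px):
        u0,v0=int(u),int(v);w=np.clip(red[v0-9:v0+10,u0-11:u0+12]-4,0,None)
        vv,uu=np.mgrid[v0-9:v0+10,u0-11:u0+12]
        if w.sum()<50: print(n,i,"none",px[i]);continue
        a=((uu*w).sum()/w.sum(),(vv*w).sum()/w.sum());X=onz(p,T,*a,.0613)
        print(n,i,px[i].round(1),np.round(a,1),X.round(4),int(w.sum()));obs.append((i,X[:2]))
def f(q):
    c,s=np.cos(q[2]),np.sin(q[2])
    return np.concatenate([o-(q[:2]+np.array([[c,-s],[s,c]])@B[i]) for i,o in obs])
r=least_squares(f,[.782,-.116,-.163],loss="soft_l1",f_scale=.002)
q=r.x;c,s=np.cos(q[2]),np.sin(q[2]);print(q,np.degrees(q[2]),f(q).round(4));print("foot",q[:2]+np.array([[c,-s],[s,c]])@B[0])
s=state();M=R.from_rotvec(s["ee_rot"]).as_matrix();print(s["ee_pos"],np.degrees(np.arctan2(M[1,1],M[0,1])),s["finger_force"],s["contact_force"])
```

```text
side 0 none [247.43393191 253.27890398]
side 1 none [282.64702888 200.82495409]
side 2 none [144.31323667 236.90451263]
side 3 none [192.1897525  189.07842775]
scene 0 none [358.99368522 283.15828349]
scene 1 none [264.27419152 303.75703663]
scene 2 none [410.83949274 352.57359768]
scene 3 none [300.84335544 382.84691229]Traceback (most recent call last):
  File "<stdin>", line 20, in <module>
    return func(*args, **kwargs)
    vector_fun = VectorFunction(
        fun_wrapped,
    ...<6 lines>...
        workers=workers
    )
    self._update_fun()
    ~~~~~~~~~~~~~~~~^^
    self.f = self.fun_wrapped(xp_copy(self.x))
             ~~~~~~~~~~~~~~~~^^^^^^^^^^^^^^^^^
    return np.atleast_1d(self.fun(x))
                         ~~~~~~~~^^^
    return self.f(x, *self.args, **self.kwargs)
           ~~~~~~^^^^^^^^^^^^^^^^^^^^^^^^^^^^^^
  File "<stdin>", line 19, in f
ValueError: need at least one array to concatenate
```

```bash
cat > bolts.py <<'E'
from h import *
from scipy.optimize import least_squares
c,sn=np.cos(-.163),np.sin(-.163)
B=np.array([[-.14,.13],[-.14,-.13],[.14,.13],[.14,-.13]])
G=np.array([.782,-.1165])+B@np.array([[c,sn],[-sn,c]])
obs=[]
for n in("side","scene"):
    z=np.load("d_%s.npz"%n);I=cv2.GaussianBlur(z["I"],(3,3),0).astype(float);p,T=ext(n)
    px=proj(p,T,np.c_[G,np.full(4,.0615)])
    red=I[...,0]*1.1-I[...,1]; bg=np.median(red)
    for i,(u,v) in enumerate(px):
        u0,v0=int(u),int(v);q=I[...,0][v0-5:v0+6,u0-7:u0+8]
        w=np.clip(q-np.percentile(q,75),0,None)
        vv,uu=np.mgrid[v0-5:v0+6,u0-7:u0+8]
        a=((uu*w).sum()/w.sum(),(vv*w).sum()/w.sum());X=onz(p,T,*a,.0613)
        print(n,i,px[i].round(1),np.round(a,1),X.round(4),q.min(),np.median(q),q.max());obs.append((i,X[:2]))
def f(q):
    c,s=np.cos(q[2]),np.sin(q[2])
    return np.concatenate([o-(q[:2]+np.array([[c,-s],[s,c]])@B[i]) for i,o in obs])
r=least_squares(f,[.782,-.116,-.163],loss="soft_l1",f_scale=.002)
q=r.x;c,s=np.cos(q[2]),np.sin(q[2]);print(q,np.degrees(q[2]),(f(q)*1000).round(1).tolist());print("foot",q[:2]+np.array([[c,-s],[s,c]])@B[0])
s=state();M=R.from_rotvec(s["ee_rot"]).as_matrix();print(s["ee_pos"],np.degrees(np.arctan2(M[1,1],M[0,1])),s["finger_force"],s["contact_force"])
E
python3 bolts.py
```

```text
side 0 [247.4 253.3] [247.3 251.8] [0.6667 0.0284 0.0613] 75.0 110.0 139.0
side 1 [282.6 200.8] [282.1 198.8] [ 0.6263 -0.2338  0.0613] 71.0 112.0 132.0
side 2 [144.3 236.9] [144.1 235.2] [ 0.945  -0.0188  0.0613] 85.0 115.0 134.0
side 3 [192.2 189.1] [193.7 187.1] [ 0.8985 -0.2801  0.0613] 65.0 72.0 118.0
scene 0 [359.  283.2] [359.5 282.5] [0.663  0.0374 0.0613] 73.0 126.0 161.0
scene 1 [264.3 303.8] [264.9 303.4] [ 0.6222 -0.22    0.0613] 90.0 132.0 164.0
scene 2 [410.8 352.6] [411.4 352.5] [ 0.9417 -0.0095  0.0613] 68.0 128.0 165.0
scene 3 [300.8 382.8] [301.3 382.9] [ 0.8995 -0.2668  0.0613] 76.0 129.0 166.0
[ 0.78275812 -0.11970776 -0.16551849] -9.483511115455128 [0.6, -3.2, 3.1, -8.9, 2.7, -4.3, -0.9, -9.1, -3.0, 5.8, -1.1, 4.9, -0.6, 5.0, 0.1, 4.2]
foot [0.66609078 0.03158247]
[ 0.45709086 -0.05572582  0.0173488 ] 173.3760017561449 14.988426418276504 [ 0.54505308 -0.18500518 -2.24241455]
```

>>> {"api": "apply_moves", "payload": {
  "commands": [
    [[0,0,0.12,0,0,0,-1],[0,0,0.124,0,0,0,-1],[0,0,0.124,0,0,0,-1],[0,0,0.124,0,0,0,-1],[0,0,0.124,0,0,0,-1],[0,0,0.124,0,0,0,-1],[0,0,0.124,0,0,0,-1],[0,0,0.124,0,0,0,-1],[0,0,0.124,0,0,0,-1],[0,0,0.124,0,0,0,-1],[0,0,0.124,0,0,0,-1],[0,0,0.124,0,0,0,-1]]
  ]
}}

```text
time: 8.2
ee_pos: [0.4554, -0.0559, 0.0154]
ee_rot: [-0.056, -3.14, -0.0]
contact_force: [1.1, 0.0, -0.7]
gripper_width: 0.205
finger_force: 15.0
```

>>> {"api": "apply_moves", "payload": {
  "commands": [
    [[0,0,0.087,0,0,0,-1],[0,0,0.05,0,0,0,-1],[0,0,0,0,0,0,-1],[0,0,0,-4,25,0,-1],[0,0,0,-4,25,0,-1],[0,0,0,-4,25,0,-1],[0,0,0,-4,25,0,-1],[0,0,0,0,24,0,-1],[0,0,0,0,0,0,-1],[0,0,0,0,0,0,-1]]
  ]
}}

```text
time: 9.03
ee_pos: [0.4921, 0.0647, 0.0154]
ee_rot: [-0.256, -3.131, 0.0]
contact_force: [-1.2, -0.6, -1.7]
gripper_width: 0.204
finger_force: 15.0
```

```bash
cat > look.py <<'E'
from h import *
import sys
s=state();M=R.from_rotvec(s["ee_rot"]).as_matrix();print(s["time"],s["ee_pos"],np.degrees(np.arctan2(M[1,1],M[0,1])),M[:,2].round(4),s["finger_force"],s["contact_force"])
I,D=grab_frame("side");p,T=ext("side");np.savez("d_s2.npz",I=I,D=D)
J,E=grab_frame("scene");np.savez("d_sc2.npz",I=J,D=E)
a=cv2.resize(I[200:290,200:340],(800,514),interpolation=cv2.INTER_CUBIC)
cv2.imwrite(sys.argv[1],a[...,::-1])
E
python3 look.py pics/s2.png
```

```text
9.0333 [0.49209619 0.06466602 0.01537892] 80.65012663692647 [-6.e-04 -1.e-04 -1.e+00] 14.992804296780378 [-1.23687622 -0.64658    -1.74274821]
```

View pics/s2.png

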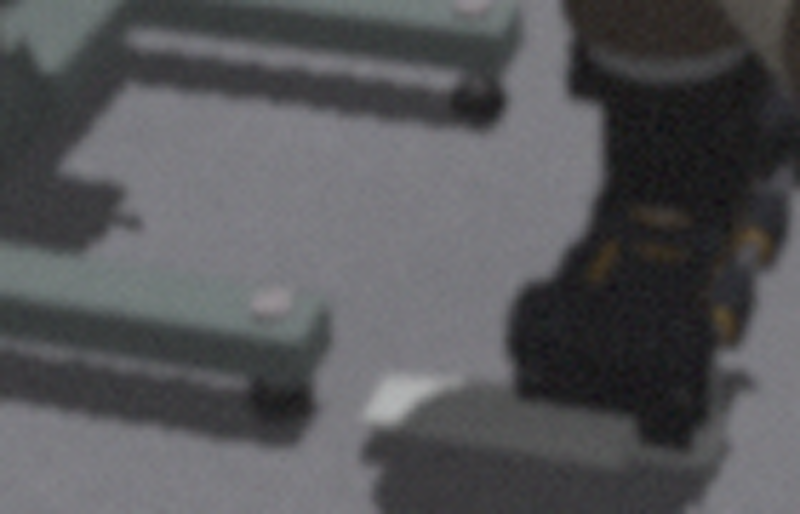

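The side crop shows the shim held level. Its tip edge runs from about (392,376) to (366,422), pointing at the foot at (280,395). The bolt is at (272,301). I'll check the lateral alignment in numbers.

Run:
```python
from h import *
p,T=ext("side");g=lambda x,y,z:onz(p,T,200+x*.175-.41,200+y*.175-.41,z)
b=g(272,301,.0615);t1=g(392,376,.021);t2=g(366,422,.021);print(b,t1,t2)
d=np.array([.9863,-.165]);n=np.array([.165,.9863])
B=np.array([.4921,.0647]);tip=B+.132*d
print("tip pred",tip,"obs",((t1+t2)/2)[:2],"edge len",np.linalg.norm(t1-t2))
for f in(b[:2],[.663,.0374],[.6655,.0355]): print("foot rel block along,lat",(np.array(f)-B)@d,(np.array(f)-B)@n)
print("tip obs lat",(((t1+t2)/2)[:2]-B)@n,(((t1+t2)/2)[:2]-B)@d)
# blade top from clouds
for nm,fn in(("side","d_s2"),("scene","d_sc2")):
    p,T=ext(nm);D=np.load(fn+".npz")["D"];C=cloud(p,T,D)
    r=(C[...,:2]-B);a=r@d;l=r@n
    for k in(90,100,110,120,128):
        m=(D>0)&(abs(a-k/1000)<.006)&(abs(l)<.03)&(C[...,2]>.012)&(C[...,2]<.045)
        if m.sum()>4:print(nm,k,m.sum(),l[m].min().round(4),l[m].max().round(4),l[m].mean().round(4),C[m][:,2].mean().round(4))
    m=(D>0)&(C[...,2]>.05)&(C[...,2]<.066)&(a>.12)&(a<.30)&(abs(l)<.05)
    for k in(160,180,200,220):
        mm=m&(abs(a-k/1000)<.008)
        if mm.sum()>4:print(nm,"leg",k,l[mm].min().round(4),l[mm].max().round(4))
    print(nm,"leg start a",np.percentile(a[m],[.5,2]))
```

```text
[0.66647031 0.03045066 0.0615    ] [0.61919901 0.02456782 0.021     ] [0.62400627 0.05709529 0.021     ]
tip pred [0.6222916 0.04292  ] obs [0.62160264 0.04083155] edge len 0.03288078582551332
foot rel block along,lat 0.17763258071523244 -0.0050090199040131135
foot rel block along,lat 0.17306317000000004 0.0012725100000000186
foot rel block along,lat 0.17584241999999997 -0.0001889599999999945
tip obs lat -0.0021735158498846783 0.13166674482377938
side 90 52 -0.0167 0.0196 0.0047 0.0267
side 100 47 -0.0138 0.02 0.0045 0.0261
side 110 41 -0.0138 0.0192 0.0035 0.0248
side 120 44 -0.0155 0.0176 0.0037 0.0233
side 128 39 -0.0135 0.0188 0.0024 0.0226
side leg 160 -0.0161 0.0207
side leg 180 -0.021 0.0191
side leg 200 -0.018 0.0195
side leg 220 -0.0185 0.0206
side leg start a [0.15617477 0.15739228]
scene leg 160 -0.012 0.0145
scene leg 180 -0.0194 0.0162
scene leg 200 -0.0194 0.0172
scene leg 220 -0.018 0.0167
scene leg start a [0.16045478 0.1645246 ]
```

>>> {"api": "apply_moves", "payload": {
  "commands": [
    [[0,0,0,0,-1.5,5,-1],[0,0,0,0,0,8,-1],[0,0,0,0,0,5,-1],[0,0,0,0,0,1,-1],[0,0,0,0,0,0,-1],[0,0,0,0,0,0,-1],[0,0,0,0,0,0,-1]]
  ]
}}

```text
time: 9.72
ee_pos: [0.4921, 0.0623, -0.0034]
ee_rot: [0.261, 3.13, 0.0]
contact_force: [-0.0, -0.4, -1.6]
gripper_width: 0.205
finger_force: 15.0
```

>>> {"api": "apply_moves", "payload": {
  "commands": [
    [[0,0,0,0,0,0.5,-1],[0,0,0,0,0,0,-1],[0,0,0,0,0,0,-1]]
  ]
}}

```text
time: 9.97
ee_pos: [0.4921, 0.0623, -0.0038]
ee_rot: [0.261, 3.131, 0.0]
contact_force: [0.0, -1.2, -2.1]
gripper_width: 0.204
finger_force: 15.0
```

>>> {"api": "apply_moves", "payload": {
  "commands": [
    [[0,0,0,0,0,0.5,-1],[0,0,0,0,0,0,-1],[0,0,0,0,0,0,-1]]
  ]
}}

```text
time: 10.22
ee_pos: [0.4921, 0.0623, -0.0043]
ee_rot: [0.261, 3.131, 0.0]
contact_force: [0.1, 0.8, -1.4]
gripper_width: 0.202
finger_force: 15.0
```

>>> {"api": "apply_moves", "payload": {
  "commands": [
    [[0,0,0,0,0,0.5,-1],[0,0,0,0,0,0,-1],[0,0,0,0,0,0,-1]]
  ]
}}

```text
time: 10.47
ee_pos: [0.4921, 0.0623, -0.0044]
ee_rot: [0.26, 3.13, 0.0]
contact_force: [-1.8, 0.6, 5.0]
gripper_width: 0.203
finger_force: 15.0
```

Contact with the bench confirmed. I'll ease off slightly and slide forward.

>>> {"api": "apply_moves", "payload": {
  "commands": [
    [[0,0,0,0,0,-0.2,-1],[0,0,0,-3,0,0,-1],[0,0,0,-4,0,0,-1],[0,0,0,-4,0,0,-1],[0,0,0,-4,0,0,-1],[0,0,0,-4,0,0,-1],[0,0,0,-3,0,0,-1],[0,0,0,-2,0,0,-1]]
  ]
}}

```text
time: 11.13
ee_pos: [0.5126, 0.0574, -0.0044]
ee_rot: [-0.261, -3.125, 0.004]
contact_force: [-9.1, 2.2, 13.3]
gripper_width: 0.205
finger_force: 15.0
```

>>> {"api": "apply_moves", "payload": {
  "commands": [
    [[0,0,0,-2,0,0,-1],[0,0,0,-2,0,0,-1],[0,0,0,-2,0,0,-1]]
  ]
}}

```text
time: 11.38
ee_pos: [0.5184, 0.0564, -0.0044]
ee_rot: [-0.261, -3.125, 0.004]
contact_force: [-9.3, 1.6, 11.0]
gripper_width: 0.206
finger_force: 15.0
```

>>> {"api": "apply_moves", "payload": {
  "commands": [
    [[0,0,0,0,0,-0.4,-1],[0,0,0,0,0,0,-1],[0,0,0,0,0,0,-1]]
  ]
}}

```text
time: 11.63
ee_pos: [0.5215, 0.0573, -0.0044]
ee_rot: [-0.261, -3.13, 0.0]
contact_force: [-1.9, 0.7, 2.2]
gripper_width: 0.207
finger_force: 15.0
```

>>> {"api": "apply_moves", "payload": {
  "commands": [
    [[0,0,0,-1,0,0,-1],[0,0,0,-1,0,0,-1],[0,0,0,-1,0,0,-1]]
  ]
}}

```text
time: 11.88
ee_pos: [0.5238, 0.0566, -0.0044]
ee_rot: [-0.261, -3.129, 0.001]
contact_force: [-5.0, 0.6, 3.6]
gripper_width: 0.205
finger_force: 15.0
```

>>> {"api": "apply_moves", "payload": {
  "commands": [
    [[0,0,0,0,0,-0.2,-1],[0,0,0,0,0,0,-1],[0,0,0,-1,0,0,-1],[0,0,0,-1,0,0,-1],[0,0,0,-1,0,0,-1],[0,0,0,-1,0,0,-1]]
  ]
}}

```text
time: 12.38
ee_pos: [0.5288, 0.0562, -0.0042]
ee_rot: [0.261, 3.13, 0.0]
contact_force: [-0.3, 0.4, -1.6]
gripper_width: 0.204
finger_force: 15.0
```

>>> {"api": "apply_moves", "payload": {
  "commands": [
    [[0,0,0,-1,0,0,-1],[0,0,0,-1,0,0,-1],[0,0,0,-1,0,0,-1],[0,0,0,-1,0,0,-1]]
  ]
}}

```text
time: 12.72
ee_pos: [0.5326, 0.0555, -0.004]
ee_rot: [0.261, 3.131, 0.0]
contact_force: [0.9, -0.4, -1.3]
gripper_width: 0.203
finger_force: 15.0
```

>>> {"api": "apply_moves", "payload": {
  "commands": [
    [[0,0,0,-1,0,0.3,-1],[0,0,0,-1,0,0,-1],[0,0,0,-1,0,0,-1]]
  ]
}}

```text
time: 12.97
ee_pos: [0.5354, 0.0549, -0.0043]
ee_rot: [-0.261, -3.131, 0.0]
contact_force: [-0.6, 0.6, -0.8]
gripper_width: 0.206
finger_force: 15.0
```

>>> {"api": "apply_moves", "payload": {
  "commands": [
    [[0,0,0,-1,0,0,-1],[0,0,0,-1,0,0,-1],[0,0,0,-1,0,0,-1]]
  ]
}}

```text
time: 13.22
ee_pos: [0.5384, 0.0545, -0.0044]
ee_rot: [-0.261, -3.131, 0.0]
contact_force: [-0.7, -0.6, -0.7]
gripper_width: 0.202
finger_force: 15.0
```

>>> {"api": "apply_moves", "payload": {
  "commands": [
    [[0,0,0,-1,0,0,-1],[0,0,0,-1,0,0,-1],[0,0,0,-1,0,0,-1]]
  ]
}}

```text
time: 13.47
ee_pos: [0.5413, 0.0539, -0.0044]
ee_rot: [-0.261, -3.131, 0.0]
contact_force: [-0.6, 0.2, -0.4]
gripper_width: 0.207
finger_force: 15.0
```

Light sliding contact with low friction. I'll keep advancing.

>>> {"api": "apply_moves", "payload": {
  "commands": [
    [[0,0,0,-1,0,0,-1],[0,0,0,-1,0,0,-1],[0,0,0,-1,0,0,-1],[0,0,0,-1,0,0,-1]]
  ]
}}

```text
time: 13.8
ee_pos: [0.5453, 0.0533, -0.0043]
ee_rot: [-0.261, -3.131, 0.0]
contact_force: [-0.8, -0.2, -1.1]
gripper_width: 0.207
finger_force: 15.0
```

>>> {"api": "apply_moves", "payload": {
  "commands": [
    [[0,0,0,-1,0,0,-1],[0,0,0,-1,0,0,-1],[0,0,0,-1,0,0,-1]]
  ]
}}

```text
time: 14.05
ee_pos: [0.5482, 0.0528, -0.0044]
ee_rot: [-0.261, -3.131, 0.0]
contact_force: [-0.5, 0.2, -0.8]
gripper_width: 0.209
finger_force: 15.0
```

>>> {"api": "apply_moves", "payload": {
  "commands": [
    [[0,0,0,-1,0,0,-1],[0,0,0,-1,0,0,-1],[0,0,0,-1,0,0,-1]]
  ]
}}

```text
time: 14.3
ee_pos: [0.5512, 0.0523, -0.0043]
ee_rot: [-0.261, -3.131, 0.0]
contact_force: [-1.5, 0.6, -1.1]
gripper_width: 0.208
finger_force: 15.0
```

>>> {"api": "apply_moves", "payload": {
  "commands": [
    [[0,0,0,-1,0,0,-1],[0,0,0,-1,0,0,-1],[0,0,0,-1,0,0,-1]]
  ]
}}

```text
time: 14.55
ee_pos: [0.5542, 0.0518, -0.0043]
ee_rot: [-0.261, -3.131, 0.0]
contact_force: [-0.0, 0.4, -0.0]
gripper_width: 0.206
finger_force: 15.0
```

>>> {"api": "apply_moves", "payload": {
  "commands": [
    [[0,0,0,-1,0,0,-1],[0,0,0,-1,0,0,-1],[0,0,0,-1,0,0,-1]]
  ]
}}

```text
time: 14.8
ee_pos: [0.5571, 0.0513, -0.0044]
ee_rot: [-0.261, -3.131, 0.0]
contact_force: [-1.3, 0.1, -0.8]
gripper_width: 0.205
finger_force: 15.0
```

>>> {"api": "apply_moves", "payload": {
  "commands": [
    [[0,0,0,-1,0,0,-1],[0,0,0,-1,0,0,-1],[0,0,0,-1,0,0,-1]]
  ]
}}

```text
time: 15.05
ee_pos: [0.5601, 0.0508, -0.0043]
ee_rot: [-0.261, -3.131, 0.0]
contact_force: [-0.4, 0.5, 0.4]
gripper_width: 0.206
finger_force: 15.0
```

>>> {"api": "apply_moves", "payload": {
  "commands": [
    [[0,0,0,-1,0,0,-1],[0,0,0,-1,0,0,-1],[0,0,0,-1,0,0,-1]]
  ]
}}

```text
time: 15.3
ee_pos: [0.5631, 0.0503, -0.0044]
ee_rot: [-0.261, -3.131, 0.0]
contact_force: [-1.8, -1.0, 0.3]
gripper_width: 0.208
finger_force: 15.0
```

>>> {"api": "apply_moves", "payload": {
  "commands": [
    [[0,0,0,-1,0,0,-1],[0,0,0,-1,0,0,-1],[0,0,0,-1,0,0,-1]]
  ]
}}

```text
time: 15.55
ee_pos: [0.566, 0.0499, -0.0044]
ee_rot: [-0.261, -3.131, 0.0]
contact_force: [-1.1, 1.3, -0.4]
gripper_width: 0.207
finger_force: 15.0
```

```bash
python3 look.py pics/s3.png
```

```text
15.55 [ 0.566037    0.04985454 -0.00435199] 80.47895674364722 [-1.e-04 -0.e+00 -1.e+00] 14.99791035137605 [-1.06678007  1.31933596 -0.39597302]
```

View pics/s3.png

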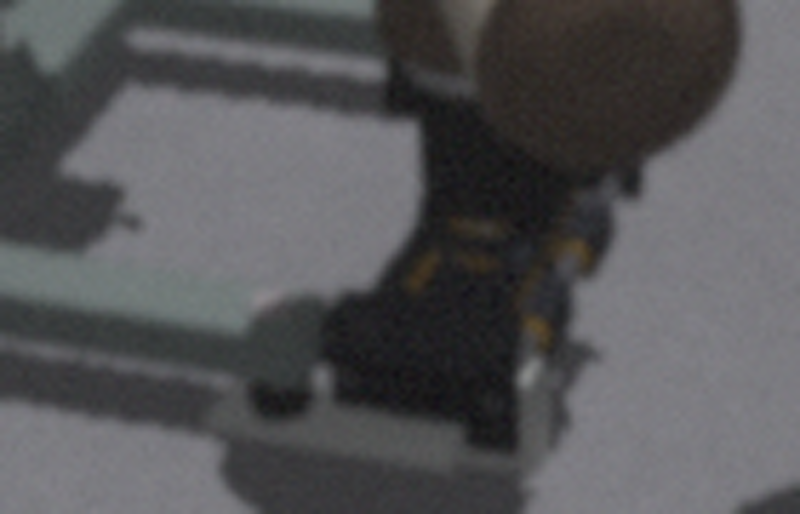

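The side crop shows the blade passing centrally under the foot (280,395), with its tip beyond at about (220,420). Not snug yet, so I'll carry on.

>>> {"api": "apply_moves", "payload": {
  "commands": [
    [[0,0,0,-1,0,0,-1],[0,0,0,-1,0,0,-1],[0,0,0,-1,0,0,-1]]
  ]
}}

```text
time: 15.9
ee_pos: [0.5689, 0.0494, -0.0044]
ee_rot: [-0.261, -3.131, 0.0]
contact_force: [-1.8, -0.1, 0.9]
gripper_width: 0.208
finger_force: 15.0
```

>>> {"api": "apply_moves", "payload": {
  "commands": [
    [[0,0,0,-1,0,0,-1],[0,0,0,-1,0,0,-1],[0,0,0,-1,0,0,-1]]
  ]
}}

```text
time: 16.15
ee_pos: [0.571, 0.0487, -0.0043]
ee_rot: [-0.261, -3.129, 0.001]
contact_force: [-5.5, 0.7, 3.3]
gripper_width: 0.209
finger_force: 15.0
```

>>> {"api": "apply_moves", "payload": {
  "commands": [
    [[0,0,0,-1,0,0,-1],[0,0,0,-1,0,0,-1]]
  ]
}}

```text
time: 16.32
ee_pos: [0.5719, 0.0483, -0.0044]
ee_rot: [-0.261, -3.127, 0.002]
contact_force: [-8.5, 2.2, 5.9]
gripper_width: 0.207
finger_force: 15.0
```

>>> {"api": "apply_moves", "payload": {
  "commands": [
    [[0,0,0,0,0,0,-1],[0,0,0,0,0,0,-1],[0,0,0,0,0,0,-1]]
  ]
}}

```text
time: 16.57
ee_pos: [0.572, 0.0483, -0.0044]
ee_rot: [-0.261, -3.127, 0.002]
contact_force: [-7.1, 0.9, 3.8]
gripper_width: 0.205
finger_force: 15.0
```

A steady 7 N of resistance with light bench load: snug. I'll release and rise.

>>> {"api": "apply_moves", "payload": {
  "commands": [
    [[0,0,0,0,0,0,1],[0,0,0,0,0,0,1],[0,0,0,0,0,0,1],[0,0,0,0,0,0,1],[0,0,0,0,0,0,1],[0,0,0,0,0,0,1],[0,0,0,0,0,0,1],[0,0,0,0,0,0,1]]
  ]
}}

```text
time: 17.23
ee_pos: [0.574, 0.0485, -0.0043]
ee_rot: [0.261, 3.131, 0.0]
contact_force: [1.4, 0.3, -0.5]
gripper_width: 0.727
finger_force: 0.0
```

>>> {"api": "apply_moves", "payload": {
  "commands": [
    [[0,0,0,0,0,-5,1],[0,0,0,0,0,-15,1],[0,0,0,0,0,-30,1],[0,0,0,0,0,-40,1],[0,0,0,0,0,-30,1],[0,0,0,0,0,0,-1],[0,0,0,0,0,0,-1],[0,0,0,0,0,0,-1],[0,0,0,0,0,0,-1]]
  ]
}}

```text
time: 17.98
ee_pos: [0.5728, 0.0483, 0.1144]
ee_rot: [-0.261, -3.128, 0.001]
contact_force: [0.1, 0.1, -0.4]
gripper_width: 0.78
finger_force: 0.0
```

Run:
```python
from h import *
s=state();print(s["time"],s["ee_pos"],s["gripper_width"],s["contact_force"])
I,D=grab_frame("wrist");p,T=ext("wrist",s);C=cloud(p,T,D)
m=(D>0)&(C[...,2]>.042)&(C[...,2]<.053)&(C[...,0]>.53)&(C[...,0]<.62)&(abs(C[...,1]-.05)<.04)
print(m.sum(),cv2.minAreaRect(C[m][:,:2].astype(np.float32)*1000))
J,_=grab_frame("side");a=cv2.resize(J[200:290,200:340],(800,514),interpolation=cv2.INTER_CUBIC)
cv2.imwrite("pics/s4.png",a[...,::-1])
```

```text
17.9833 [0.57276793 0.04825141 0.11436052] 0.7803965990927398 [ 0.08142626  0.08020837 -0.44427051]
1599 ((571.2144165039062, 48.832359313964844), (17.931901931762695, 36.03136444091797), 81.09071350097656)
```

View pics/s4.png

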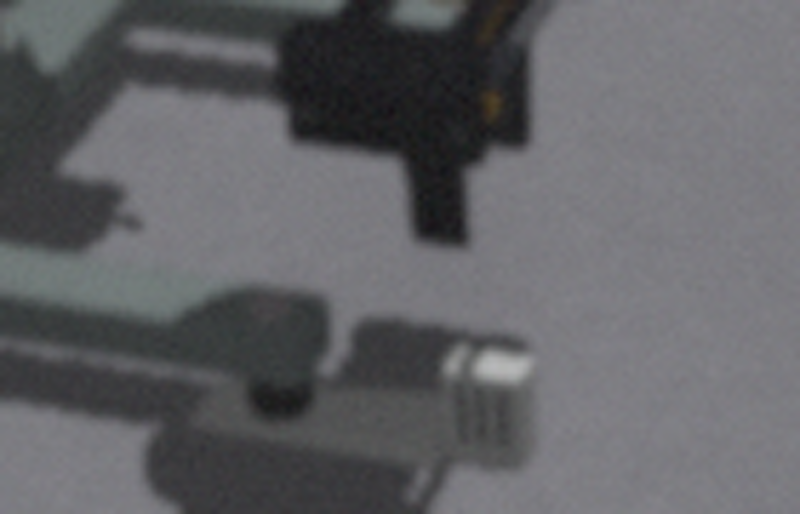

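The side crop shows the shim upright, its blade centred under the foot (280,395) and its block at (490,400). By depth the block is at (0.571, 0.049), heading -8.9°. Next is the press test with closed fingertips.

>>> {"api": "apply_moves", "payload": {
  "commands": [
    [[0,0,0,-20,0,0,-1],[0,0,0,-30,1,0,-1],[0,0,0,-25,1,0,-1],[0,0,0,-18,0,0,-1],[0,0,0,0,0,0,-1],[0,0,0,0,0,0,-1],[0,0,0,0,0,0,-1],[0,0,0,0,0,0,-1],[0,0,0,0,0,0,-1],[0,0,0,0,0,0,-1],[0,0,0,0,0,0,-1],[0,0,0,0,0,0,-1]]
  ]
}}

```text
time: 19.08
ee_pos: [0.6657, 0.0353, 0.116]
ee_rot: [0.26, 3.13, 0.0]
contact_force: [-0.7, -0.2, 0.2]
gripper_width: 0.006
finger_force: 0.0
```

>>> {"api": "apply_moves", "payload": {
  "commands": [
    [[0,0,0,0,0,20,-1],[0,0,0,0,0,25,-1],[0,0,0,0,0,12,-1],[0,0,0,0,0,6,-1],[0,0,0,0,0,0,-1],[0,0,0,0,0,0,-1]]
  ]
}}

```text
time: 19.58
ee_pos: [0.6665, 0.0352, 0.0532]
ee_rot: [0.26, 3.13, -0.0]
contact_force: [0.7, 0.5, -0.3]
gripper_width: 0.007
finger_force: 0.0
```

Run:
```python
from h import *
s=state();print(s["time"],s["ee_pos"],s["gripper_width"],s["contact_force"])
I,D=grab_frame("wrist");p,T=ext("wrist",s);C=cloud(p,T,D)
m=(D>0)&(abs(C[...,0]-.665)<.02)&(abs(C[...,1]-.035)<.03)&(C[...,2]>.062)&(C[...,2]<.1)
if m.any(): print("finger min z",np.percentile(C[m][:,2],[0,1,5]),m.sum())
d=np.array([.9863,-.165]);n=np.array([.165,.9863])
r=C[...,:2]-s["ee_pos"][:2];a=r@d;l=r@n
mm=(D>0)&(C[...,2]>.05)&(C[...,2]<.066)&(abs(l)<.04)&(abs(a)<.08)
print("leg end along",np.percentile(a[mm],[1,3]),"lat",np.percentile(l[mm],[2,98]),mm.sum())
```

```text
19.5833 [0.66646675 0.03515355 0.05319945] 0.007210053796997018 [ 0.68355213  0.48647527 -0.32110726]
finger min z [0.06203642 0.0711228  0.07274971] 1573
leg end along [-0.0215649  -0.02132519] lat [-0.01896291  0.01526015] 4612
```

>>> {"api": "apply_moves", "payload": {
  "commands": [
    [[0,0,0,1.5,-1.5,4,-1],[0,0,0,0,0,3,-1],[0,0,0,0,0,1,-1],[0,0,0,0,0,0,-1]]
  ]
}}

```text
time: 19.97
ee_pos: [0.664, 0.0338, 0.0446]
ee_rot: [-0.261, -3.131, 0.0]
contact_force: [-0.6, 0.4, 0.0]
gripper_width: 0.012
finger_force: 0.0
```

>>> {"api": "apply_moves", "payload": {
  "commands": [
    [[0,0,0,0,0,0.7,-1],[0,0,0,0,0,0,-1],[0,0,0,0,0,0,-1]]
  ]
}}

```text
time: 20.22
ee_pos: [0.6643, 0.0339, 0.0441]
ee_rot: [0.261, 3.131, 0.0]
contact_force: [0.3, -0.5, -0.7]
gripper_width: 0.006
finger_force: 0.0
```

>>> {"api": "apply_moves", "payload": {
  "commands": [
    [[0,0,0,0,0,0.7,-1],[0,0,0,0,0,0,-1],[0,0,0,0,0,0,-1]]
  ]
}}

```text
time: 20.47
ee_pos: [0.6642, 0.0339, 0.0432]
ee_rot: [-0.261, -3.131, 0.0]
contact_force: [0.5, 0.3, 0.3]
gripper_width: 0.005
finger_force: 0.0
```

>>> {"api": "apply_moves", "payload": {
  "commands": [
    [[0,0,0,0,0,0.7,-1],[0,0,0,0,0,0,-1],[0,0,0,0,0,0,-1]]
  ]
}}

```text
time: 20.72
ee_pos: [0.6643, 0.0339, 0.0431]
ee_rot: [0.261, 3.13, -0.0]
contact_force: [-2.0, -0.5, 2.9]
gripper_width: 0.008
finger_force: 1.8
```

>>> {"api": "apply_moves", "payload": {
  "commands": [
    [[0,0,0,0,0,0.7,-1],[0,0,0,0,0,0,-1],[0,0,0,0,0,0,-1]]
  ]
}}

```text
time: 20.97
ee_pos: [0.6643, 0.0339, 0.043]
ee_rot: [0.26, 3.13, -0.0]
contact_force: [-2.3, 0.7, 6.3]
gripper_width: 0.008
finger_force: 3.1
```

>>> {"api": "apply_moves", "payload": {
  "commands": [
    [[0,0,0,0,0,0.7,-1],[0,0,0,0,0,0,-1],[0,0,0,0,0,0,-1]]
  ]
}}

```text
time: 21.22
ee_pos: [0.6642, 0.034, 0.0428]
ee_rot: [0.26, 3.13, -0.0]
contact_force: [-2.9, 1.0, 8.5]
gripper_width: 0.007
finger_force: 4.0
```

>>> {"api": "apply_moves", "payload": {
  "commands": [
    [[0,0,0,0,0,1,-1],[0,0,0,0,0,1,-1],[0,0,0,0,0,0.7,-1],[0,0,0,0,0,0,-1],[0,0,0,0,0,0,-1],[0,0,0,0,0,0,-1],[0,0,0,0,0,0,-1]]
  ]
}}

```text
time: 21.8
ee_pos: [0.6641, 0.0342, 0.042]
ee_rot: [0.259, 3.13, -0.0]
contact_force: [-7.6, 2.7, 15.1]
gripper_width: 0.01
finger_force: 7.9
```

At 15 N the spot gave only about 1 mm, where the unshimmed gap was about 8 mm. It does not rock. I'll retreat and check.

>>> {"api": "apply_moves", "payload": {
  "commands": [
    [[0,0,0,0,0,-3,-1],[0,0,0,0,0,-5,-1],[0,0,0,0,0,-20,-1],[0,0,0,0,0,-35,-1],[0,0,0,0,0,-35,-1],[0,0,0,30,0,-10,-1],[0,0,0,35,0,0,-1],[0,0,0,35,0,0,-1],[0,0,0,35,0,0,-1],[0,0,0,35,0,0,-1],[0,0,0,0,0,0,-1],[0,0,0,0,0,0,-1]]
  ]
}}

```text
time: 22.8
ee_pos: [0.4951, 0.0622, 0.1468]
ee_rot: [0.258, 3.131, 0.001]
contact_force: [1.3, -0.0, 0.9]
gripper_width: 0.009
finger_force: 0.0
```

Run:
```python
from h import *
s=state();print(s["time"],s["ee_pos"],s["contact_force"])
p,T=ext("side");I,D=grab_frame("side");C=cloud(p,T,D)
m=(D>0)&(C[...,2]>.042)&(C[...,2]<.053)&(C[...,0]>.53)&(C[...,0]<.615)&(abs(C[...,1]-.05)<.05)
print(m.sum(),cv2.minAreaRect(C[m][:,:2].astype(np.float32)*1000))
cv2.imwrite("pics/end.png",cv2.resize(I[...,::-1],(800,600)))
```

```text
22.8 [0.49511508 0.06215554 0.14675417] [ 1.31803015 -0.0465285   0.9458833 ]
95 ((572.258056640625, 52.093990325927734), (21.022106170654297, 34.61857604980469), 81.34495544433594)
```

View pics/end.png

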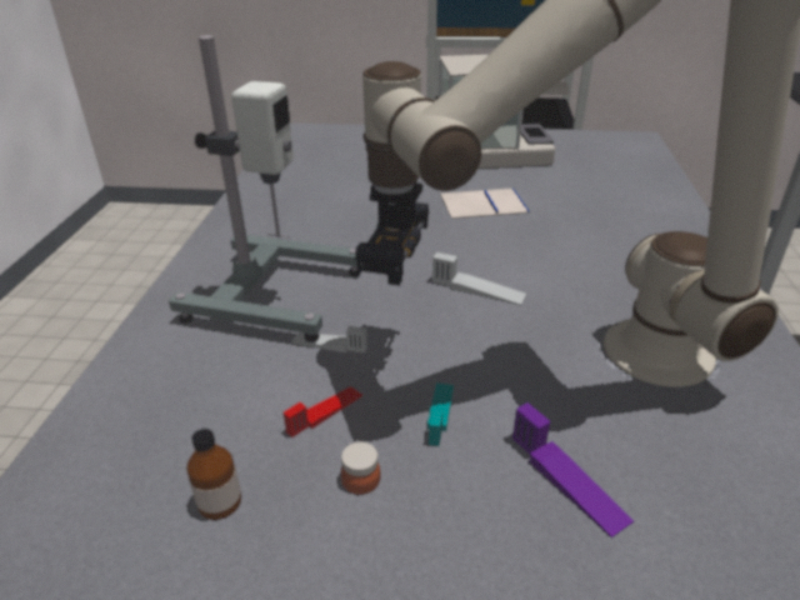

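The shim is in place under the foot, with its block at (357,340) and the foot at (312,333). Everything else is where it was and the gripper is clear.

```bash
python3 -c "from bench import hand_in;print(hand_in())"
```

```text
the job is handed in; nothing more can be done
None
```

The shim is under the near left foot, snug and let go. A 15 N press above the foot gave only about 1 mm, so the stand no longer rocks. Nothing else looked disturbed in the final side view, and the job is handed in, with no verdict returned.

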